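# Clear the track and run the ball carriage home

## Robot

A 7-joint arm with a two-finger parallel gripper is mounted at the origin on a cart in front of the work surface, level with it; the furniture and walls round the work are solid. World frame = base frame: x ahead of the robot, y to its left, z up, the work surface at z = 0. Lengths are in m, angles in rad, forces in N, time in s.
With the tool pointing down it reaches from about 0.425 to 0.925 m from the base axis. Payload 6.8 kg.
Tool frame: the origin (TCP) lies midway between the tips of the shut fingers; the grasp point (between the pads) lies 19 mm behind it; z points along the fingers, y is the line along which they close (so a half turn about z gives the same grasp; the last joint's range is limited). The gripper opens to 85 mm and grips with 20 to 120 N. Pads are 22 mm wide; open, the fingers measure 114 mm over their backs; the gripper's body (76 mm by 85 mm) begins 54 mm behind the grasp point. The pads swing forward as they close: fully open they stand 13 mm farther back than shut.
Start: joints at [-1.339, 0.477, 0.022, 1.555, -0.011, 1.109, -0.083], TCP at [0.225, 0.636, 0.231] pointing down, gripper open.
Joint ranges: [-2.96, 2.96], [-0.34, 2.1], [-1.41, 1.46], [0.24, 2.44], [-1.37, 4.51], [0.17, 1.92], [-2.96, 2.96]. Speed limits (rad/s): [2.39, 2.39, 3.14, 3.14, 3.14, 3.14, 3.14].

## Interface

Orientations are given as a rotation vector (axis times angle).
In Python, from bench import ctrl gives the robot as it stands. The module is installed in compiled form; this text tells all that it offers. Calls block until the motion is done:
- ctrl.move_pose(position, orientation): joint-space move of the TCP to a pose.
- ctrl.line_to(position, velocity=0.15, orientation=None): straight line of the TCP; orientation=None keeps the orientation; velocity is the mean speed in m/s.
- ctrl.move_joints(angles): joint-space move.
- ctrl.grip(opening, f_grip=None): opening from 0.0 (shut) to 1.0 (fully open); f_grip is the grip in N (None keeps the last); returns when the fingers have stopped.
- ctrl.dwell(seconds).
- ctrl.ik(position, orientation): joint angles nearest the present ones, or None.
- ctrl.state(): the state.
- ctrl.grab_frame(name): name is "scene" or "side" or "wrist"; returns the picture (480x640x3 uint8, blue, green, red); there is no depth.
- ctrl.camera_model(name): a dict with "mtx" (3x3 intrinsics, pixels), "R" (3x3) and "t" (3): a world point X has camera coordinates R X + t. Camera axes: x right, y down, z forward; pixel columns grow to the right and rows downward; lengths in m; the calibration is good to about 2 mm. A picture is of the moment at which its call begins: read the wrist's pose just before it. camera_model takes no time and is no camera call; for the wrist camera it gives the pose at the moment of the call.
A pose or a line that the arm cannot do raises ctrl.IKError and nothing moves.
- ctrl.job_done(): hands the job in; it is judged then, once.
Trained networks look in the newest picture that a camera, given by its name, has taken for a name from the list of things; names that differ only in an ending like _2 or _b are one class to them, and where a whole thing is asked for, a point or a joint stands for the part that bears it (a point fixed in the world has none). Each returns a list of dicts, best first, with "confidence" (0 to 1); they miss things now and then, are a little off and sometimes report something else, mostly with a low value. They report only what shows in the picture. A call takes as long as a camera call. They do not tell look-alikes from the thing itself.
- ctrl.search_frame(camera, thing): "location" ([x, y, z] in m, in world coordinates, good to about 4 mm: the middle of the surface that is visible of it).
The state is a dict: "time": time; "qpos": joint angles; "dq": joint speeds; "joint_efforts": joint torques, N m; "position": TCP position; "ee_rot": TCP orientation; "force": force on the tool from outside, world axes, zero at the start; "moment": the same for the moment, N m; "width": opening from 0.0 (shut) to 1.0 (fully open); "grip_force": force on a finger pad.
Only numpy, scipy, OpenCV 4.12 (cv2) and the standard library are available. Lean on these libraries where they do the work, as an engineer would, in place of code of your own. Each camera call takes 0.05 s, during which the arm holds its last target. There are 200 camera calls.

## Task

The block battery standing on the track is in the way of the ball carriage. Stand it upright in the parts tray, let go of it, and then slide the carriage along the track all the way up to the end buffer. The carriage must not bump the battery.

Things in the scene. Friction and masses are not known exactly. Their poses are not given: they have to be found in the camera images.
- battery: the 9 V block battery standing upright on the track between carriage and end buffer: black with a yellow band, two studs on top, 18 mm (x) by 27 mm (y) by 47 mm high (44 mm without the studs), about 50 g. Origin: centre of its underside, z up, 34 mm above the table (the height of the track's wooden batten). An identical battery away from the track is a bystander.
- parts_tray: shallow dark plastic tray fixed on the table in front of the track, 240 mm (its x) by 152 mm (its y), walls 2 mm thick and 20 mm high, floor 2 mm thick. Origin: centre of its underside, z up. Small parts up to 17 mm high lie in its two ends, more than 60 mm from its centre along x; the middle is empty.
- rail_carriage (a joint): travel of the ball carriage along the track in m: 0.32 is home, its base plate up against the end buffer (an aluminium bridge over the track, 85 mm high with its screw); smaller is farther from the buffer. It slides freely (under 1 N) and stays where it is left. The base plate is 24 mm wide and lies 48 to 53 mm above the table.
- carriage_ball (a point): centre of the white ball, 37 mm across, on a thin 6 mm rod on the carriage, 218 mm above the table; the ball is fixed to the carriage, which can be moved by it. The point's y axis points along the track towards the end buffer (joint value grows), z up. The base plate ends 72 mm ahead of the ball's centre. The track is a pine batten 42 mm wide, 34 mm high.
Not all that is in view belongs to the job. What is shaped like the battery but pink is not meant.

How it is judged:
On the way, in this order (a step that is already met when the one before it is completed fails the run):
1. the battery stands upright in the parts tray, let go, the carriage not yet home (x of battery in the frame of parts_tray between -0.112 and 0.112 m and y of battery in the frame of parts_tray between -0.068 and 0.068 m and z of battery in the frame of parts_tray below 0.01 m and angle between battery's own z axis and vertical below 0.17 rad and contact force between battery and the fingers below 0.1 N and value of joint rail_carriage below 0.3 m), for 0.2 s.
2. the carriage is home against the end buffer (value of joint rail_carriage above 0.308 m), for 0.2 s.
At the end, for the whole second after the job is handed in: The battery stands upright (within 10 degrees) and at rest on the floor of the parts tray, its centre inside the tray's walls, and the carriage rests within 12 mm of its home position at the end buffer (joint above 0.308 m) (x of battery in the frame of parts_tray between -0.112 and 0.112 m and y of battery in the frame of parts_tray between -0.068 and 0.068 m and z of battery in the frame of parts_tray below 0.01 m and angle between battery's own z axis and vertical below 0.17 rad and linear speed of battery below 0.02 m/s and value of joint rail_carriage above 0.308 m and velocity of joint rail_carriage between -0.01 and 0.01 m/s); the robot touches nothing.
It fails at once if the carriage bumps the battery (contact force between rail_carriage and battery above 0.3 N).
It also fails if it takes over 48 s, if anything falls off the work surface, if the arm or the gripper's body presses on something with over 40 N, if the wrist force passes 120 N, or if a joint passes its speed limit or range.

## Working session

There is one attempt and no reset: what is moved stays moved. The work goes in short steps, each a Python script; the robot and the scene stay as the last script left them, time stands still between calls to the robot, and variables do not carry over. Pictures are saved under pics/ and viewed, at most 10 in all, crops included, and the job is handed in when it is done.

```bash
mkdir -p pics; python3 - <<'E'
from bench import ctrl
import cv2
for c in ["scene","side"]:
    im=ctrl.grab_frame(c); cv2.imwrite(f"pics/{c}0.png",im)
    m=ctrl.camera_model(c); print(c,m["mtx"].tolist(),m["R"].round(4).tolist(),m["t"].round(4).tolist())
    for t in ["battery","parts_tray","rail_carriage","carriage_ball"]:
        print(t,[(d["location"],round(d["confidence"],2)) for d in ctrl.search_frame(c,t)])
s=ctrl.state(); print(s["time"],s["ee_rot"],s["width"])
E
```

```text
scene [[433.57918269386454, 0.0, 318.80685662473445], [0.0, 433.57918269386454, 237.1904402010001], [0.0, 0.0, 1.0]] [[0.912, -0.4103, 0.0037], [-0.2928, -0.6572, -0.6945], [0.2874, 0.6323, -0.7194]] [-0.5849, 0.2586, 0.7874]
battery [([0.6211, 0.0921, 0.064], 0.64), ([0.7144, 0.1444, 0.032], 0.57), ([0.7161, 0.0764, 0.0325], 0.55)]
parts_tray [([0.4905, 0.0358, 0.0022], 0.62)]
rail_carriage [([0.6751, -0.1153, 0.0533], 0.8)]
carriage_ball [([0.6732, -0.1136, 0.0574], 0.92)]
side [[551.7730796175871, 0.0, 328.6204299159599], [0.0, 551.7730796175871, 234.04024536781165], [0.0, 0.0, 1.0]] [[-0.9814, -0.1921, 0.0003], [-0.1334, 0.6802, -0.7208], [0.1382, -0.7074, -0.6931]] [0.614, 0.1866, 0.9095]
battery [([0.6251, 0.1065, 0.0672], 0.75), ([0.7166, 0.0908, 0.032], 0.66), ([0.7136, 0.1551, 0.0328], 0.58)]
parts_tray []
rail_carriage [([0.6801, -0.0999, 0.078], 0.72)]
carriage_ball [([0.6766, -0.1053, 0.0775], 0.83)]
0.5 [5.31124472e-01 3.09632737e+00 1.18622739e-05] 1.0075651777691923
```

View pics/scene0.png

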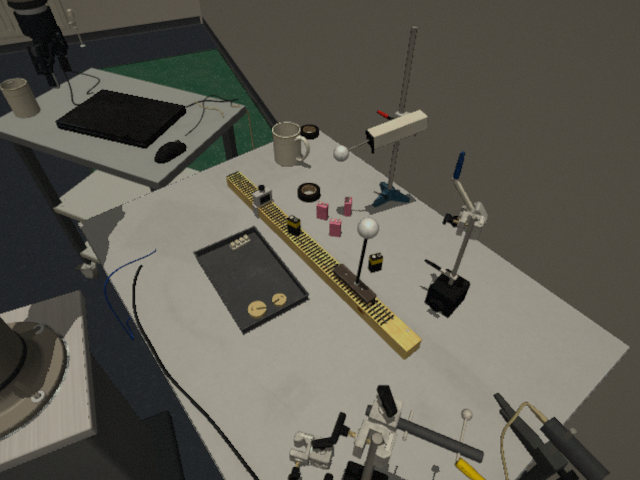

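View pics/side0.png

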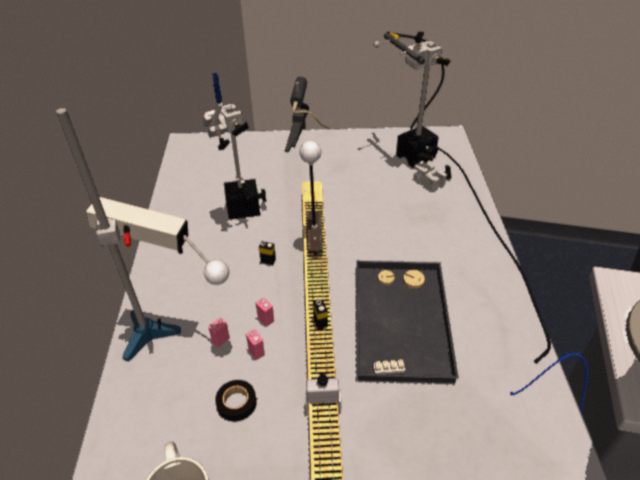

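Scene picture: battery on the track at (294,225), white carriage ball (368,228), buffer (262,197), tray centred at (250,278). The side view shows the battery at (320,312), the ball at (310,152), the buffer (322,388) and a lookalike ball on a stand at (216,272), which is an obstacle behind the track. Next I triangulate these.

```bash
cat > h.py <<'E'
import numpy as np, cv2
from bench import ctrl
def P(c):
    m=ctrl.camera_model(c); return np.array(m["mtx"])@np.c_[m["R"],m["t"]]
def tri(a,b):
    X=cv2.triangulatePoints(P("scene"),P("side"),np.array(a,float).reshape(2,1),np.array(b,float).reshape(2,1)).ravel(); return X[:3]/X[3]
def plane(c,uv,z):
    p=P(c); H=p[:,[0,1,3]].copy(); H[:,2]+=z*p[:,2]
    x=np.linalg.solve(H,[*uv,1]); return x[:2]/x[2]
E
python3 - <<'E'
from h import *
np.set_printoptions(precision=4,suppress=True)
print("ball",tri((368,228),(310,152)))
print("lookalike ball",tri((341,153),(216,272)))
print("box corners",tri((427,115),(92,203)),tri((372,143),(184,240)))
print("stand top",tri((414,28),(65,114)),"foot",tri((392,190),(143,328)))
for uv in [(255,228),(195,252),(245,331),(308,296)]: print("tray sc",plane("scene",uv,.02))
for uv in [(357,381),(455,379),(437,262),(357,262)]: print("tray sd",plane("side",uv,.02))
print("track ends top",plane("scene",(236,174),.034),plane("scene",(411,346),.034),plane("side",(312,184),.034))
for c in ["scene","side"]:
    im=cv2.imread(f"pics/{c}0.png")
    u,v=((294,225) if c=="scene" else (320,312))
    cr=[im[v-30:v+30,u-40:u+40]]
    u,v=((262,197) if c=="scene" else (322,388))
    cr.append(im[v-30:v+30,u-40:u+40])
    globals()[c]=np.hstack([cv2.resize(k,(400,300),interpolation=cv2.INTER_CUBIC) for k in cr])
cv2.imwrite("pics/crop.png",np.vstack([scene,side]))
E
```

```text
ball [ 0.6812 -0.1158  0.2169]
lookalike ball [0.7604 0.1471 0.1825]
box corners [0.9491 0.1113 0.2508] [0.817  0.1177 0.209 ]
stand top [0.9062 0.1498 0.4259] foot [0.9135 0.1504 0.0178]
tray sc [0.5475 0.1617]
tray sc [0.3995 0.1435]
tray sc [ 0.4404 -0.0994]
tray sc [ 0.5842 -0.0726]
tray sd [0.5457 0.1833]
tray sd [0.3991 0.1511]
tray sd [ 0.4392 -0.091 ]
tray sd [ 0.5844 -0.0625]
track ends top [0.5628 0.3627] [ 0.7091 -0.2638] [ 0.7111 -0.2541]
```

View pics/crop.png

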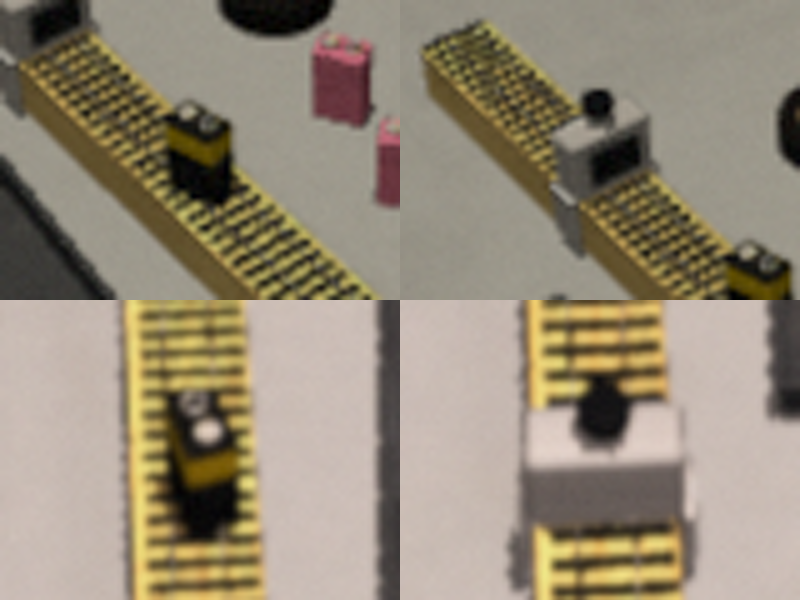

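The crops show the battery standing on the track with its studs along the track direction. The buffer sits behind it with its block face towards it. Next I estimate the battery pose and move above it for a wrist view.

```bash
cat >> h.py <<'E'
def down(phi):  # tool pointing down, finger-closing line at angle phi
    a=(phi+np.pi/2)/2; return np.pi*np.array([np.cos(a),np.sin(a),0])
def crop_search(c,t): return [(np.round(d["location"],4).tolist(),round(d["confidence"],2)) for d in ctrl.search_frame(c,t)]
E
python3 - <<'E'
from h import *
np.set_printoptions(precision=4,suppress=True)
A=tri((291.2,217.4),(321.8,308)); B=tri((295.8,220),(319.2,302.8))
print(A,B,np.degrees(np.arctan2(*(A-B)[1::-1])))
print(plane("scene",(294,218.4),.08),plane("side",(320.6,306.4),.08))
xy=(plane("scene",(294,218.4),.08)+plane("side",(320.6,306.4),.08))/2
# side pic gives opposite cyc ambiguity; choose nearest joint 7
for ph in (13,193,-167):
    q=ctrl.ik([*xy,.25],down(np.radians(ph))); print(ph,q)
ctrl.move_pose([*xy,.25],down(np.radians(13)))
s=ctrl.state(); print(s["time"],s["position"],s["qpos"])
im=ctrl.grab_frame("wrist"); cv2.imwrite("pics/w1.png",im)
print(crop_search("wrist","battery"))
m=ctrl.camera_model("wrist"); np.savez("w1.npz",P=np.array(m["mtx"])@np.c_[m["R"],m["t"]])
E
```

```text
[0.6175 0.1014 0.0792] [0.6241 0.0907 0.0778] 121.5910541667335
[0.6231 0.0952] [0.6191 0.0994]
13 [-0.678   0.4268  0.5783  1.6816 -0.2555  1.1094  0.2008]
193 [-1.0437  0.7217  1.2752  1.7022 -0.7211  1.2775 -2.524 ]
-167 [-1.0437  0.7217  1.2752  1.7022 -0.7211  1.2775 -2.524 ]
2.8833 [0.6209 0.099  0.2498] [-0.6793  0.4271  0.5768  1.6814 -0.2557  1.1094  0.2007]
[([0.7132, 0.1511, 0.0425], 0.97), ([0.7757, 0.1401, 0.0416], 0.96), ([0.7153, 0.0867, 0.0454], 0.87), ([0.6241, 0.1027, 0.0765], 0.72)]
```

View pics/w1.png

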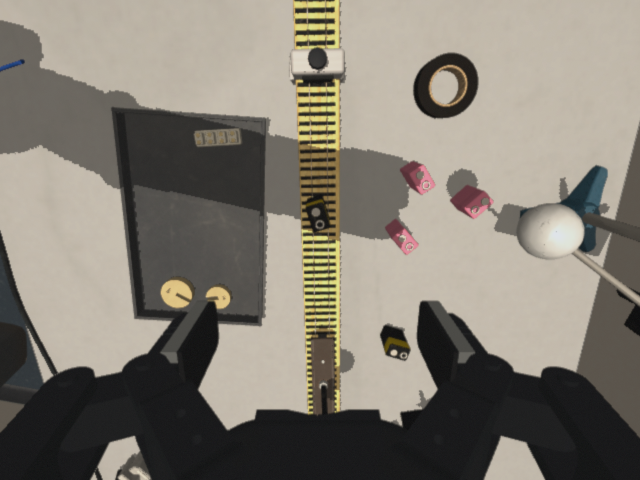

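The wrist view shows the battery on the track at (318,215), studs about (317,212) and (319,226). The buffer is at (317,65), and the tray corners are at (113,108), (267,119), (262,325) and (135,318). I zoom in on the battery and compute positions.

```bash
python3 - <<'E'
from h import *
im=cv2.imread("pics/w1.png"); cv2.imwrite("pics/w1b.png",cv2.resize(im[185:245,278:358],(800,600),interpolation=cv2.INTER_CUBIC))
p=np.load("w1.npz")["P"]
def pl(uv,z):
    H=p[:,[0,1,3]].copy(); H[:,2]+=z*p[:,2]; x=np.linalg.solve(H,[*uv,1]); return (x[:2]/x[2]).round(4)
for uv in [(113,108),(267,119),(262,325),(135,318)]: print("tray",pl(uv,.02))
for uv in [(299,120),(340,120),(304,300),(343,300)]: print("track",pl(uv,.034))
print("buffer foot",pl((317,81),.06), "carriage front",pl((322,335),.053))
E
```

```text
tray [0.3977 0.1479]
tray [0.5511 0.1729]
tray [ 0.5893 -0.0642]
tray [ 0.4364 -0.09  ]
track [0.5838 0.1792]
track [0.623  0.1884]
track [ 0.6311 -0.0116]
track [ 0.6749 -0.0014]
buffer foot [0.5938 0.2144] carriage front [ 0.659 -0.04 ]
```

View pics/w1b.png

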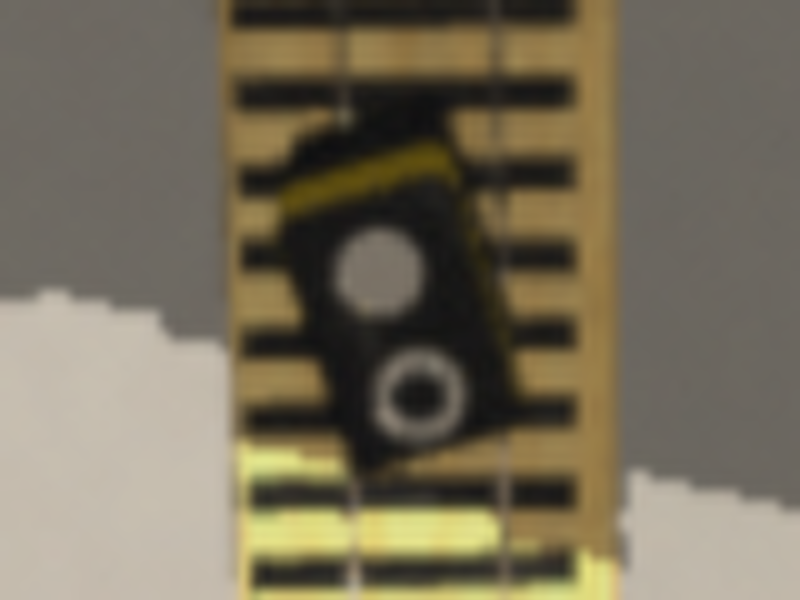

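The zoom gives the studs at wrist pixels (316,212.2) and (320,224.4), with the battery skewed about 18° to the track. The tray size (0.240 × 0.155), track width and carriage front all agree with the given sizes. I grasp now.

```bash
python3 - <<'E'
from h import *
np.set_printoptions(precision=4,suppress=True)
p=np.load("w1.npz")["P"]
def pl(uv,z):
    H=p[:,[0,1,3]].copy(); H[:,2]+=z*p[:,2]; x=np.linalg.solve(H,[*uv,1]); return x[:2]/x[2]
a,b=pl((316,212.2),.081),pl((320,224.4),.081)
c=(a+b)/2; d=a-b; phi=np.arctan2(d[1],d[0])-np.pi/2
print(c,np.linalg.norm(d),np.degrees(phi))
assert np.linalg.norm(c-[.621,.098])<.01
o=down(phi); np.savez("g.npz",c=c,phi=phi)
ctrl.line_to([*c,.13],.2,o); ctrl.line_to([*c,.044],.12)
print(ctrl.state()["force"])
ctrl.grip(0.0,30); s=ctrl.state(); print("grip",s["width"],s["grip_force"],s["position"])
ctrl.line_to([*c,.14],.15); s=ctrl.state(); print("lift",s["width"],s["grip_force"],s["force"],s["time"])
cv2.imwrite("pics/lift.png",np.hstack([cv2.resize(ctrl.grab_frame(k),(400,300)) for k in ("wrist","side")]))
E
```

```text
[0.6219 0.0984] 0.012244908690794962 30.815755210164436
[-0.0511 -0.2309  0.7595]
grip 0.19882694713008195 32.403502464294434 [0.6221 0.0985 0.0442]
lift 0.2016376434902314 32.07494080066681 [-0.6399  0.391  -0.8834] 6.0167
```

View pics/lift.png

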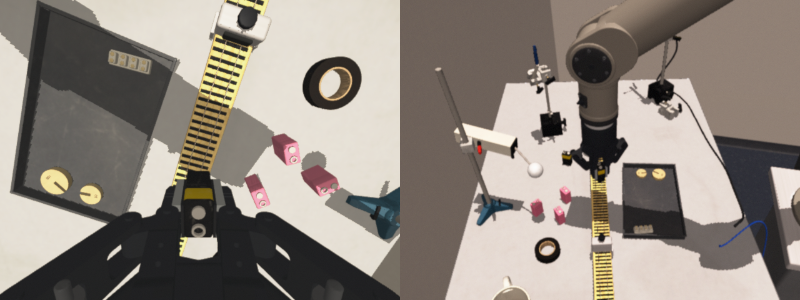

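The battery is held squarely between the pads at wrist-tile pixel (198,205), opening 17 mm. The side view shows it clear of the track. I place it at the tray centre.

```bash
python3 - <<'E'
from h import *
np.set_printoptions(precision=4,suppress=True)
t=[.4936,.0417]
ctrl.line_to([*t,.14],.2)
ctrl.line_to([*t,.025],.12); ctrl.line_to([*t,.0125],.03)
s=ctrl.state(); print(s["position"],s["force"],s["width"])
for k in range(4):
    if ctrl.state()["force"][2]>2.5: break
    z=.0115-.001*k; ctrl.line_to([*t,z],.03); print(z,ctrl.state()["force"])
ctrl.grip(0.6); ctrl.dwell(.2)
p=ctrl.state()["position"]; ctrl.line_to([p[0],p[1],.16],.12)
s=ctrl.state(); print(s["time"],s["width"],s["grip_force"],s["force"])
w,sd=ctrl.grab_frame("wrist"),ctrl.grab_frame("side")
cv2.imwrite("pics/placed.png",np.hstack([cv2.resize(w,(400,300)),cv2.resize(sd[190:430,290:610],(400,300))]))
print(crop_search("wrist","battery")); 
E
```

```text
[0.4935 0.0418 0.0124] [-0.6416  0.6189  1.4629] 0.1998568337723112
0.0115 [-4.8114  0.5379 15.3984]
10.9083 0.5985536231378095 0.0 [-0.1286  0.0102  0.1897]
[([0.7111, 0.0839, 0.035], 0.88), ([0.7716, 0.1309, 0.014], 0.66), ([0.4951, 0.0497, 0.0433], 0.6), ([0.7105, 0.1504, 0.0323], 0.58)]
```

View pics/placed.png

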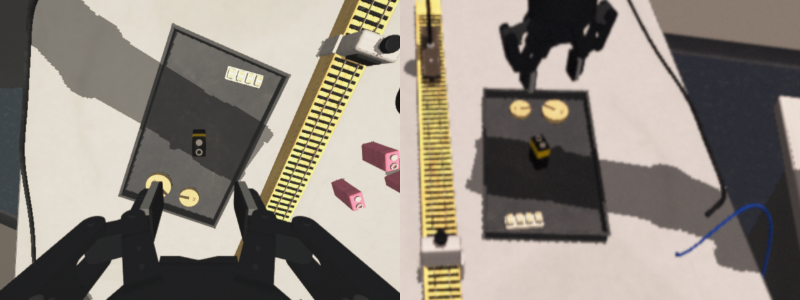

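The battery stands upright in the tray middle: wrist tile (200,143), with its top visible, and side crop (540,150). Its networked height of 0.043 m agrees. Next is the carriage ball.

```bash
python3 - <<'E'
from h import *
np.set_printoptions(precision=4,suppress=True)
p=ctrl.state()["position"]; ctrl.line_to([p[0],p[1],.33],.25)
B=np.array([.6812,-.1158]); d=np.array([.594-.659,.2144+.04]); d/=np.linalg.norm(d); ang=np.arctan2(d[1],d[0]); print(np.degrees(ang))
best=None
for ph in (ang,ang-np.pi):
    q=[ctrl.ik([*(B+d*s),z],down(ph)) for s,z in ((0,.33),(0,.198),(.27,.198))]
    print(np.degrees(ph),*q,sep="\n")
    if all(x is not None for x in q):
        r=np.abs(np.array(q)-ctrl.state()["qpos"]).max()
        if best is None or r<best[0]: best=(r,ph)
ph=best[1]
ctrl.move_pose([*B,.33],down(ph)); ctrl.grip(1.0)
s=ctrl.state(); print(s["time"],s["position"],np.degrees(ph))
cv2.imwrite("pics/ball.png",np.hstack([cv2.resize(ctrl.grab_frame("wrist"),(400,300)),cv2.resize(ctrl.grab_frame("side")[40:280,170:490],(400,300))]))
np.savez("b.npz",B=B,d=d,ph=ph)
E
```

```text
104.33261655455517
104.33261655455517
[-0.2607  0.4728  0.5136  1.414  -0.2334  1.3152  2.0857]
[-0.2209  0.5641  0.4443  1.5683 -0.2652  1.0694  2.1123]
[-0.5973  0.4533  0.3602  1.7183 -0.1841  1.0033  1.6499]
-75.66738344544483
[-0.4704  0.5614  0.8825  1.4289 -0.4346  1.3541 -0.8917]
[-0.4518  0.6678  0.8335  1.5847 -0.5317  1.1294 -0.8133]
[-0.84    0.5215  0.7152  1.7344 -0.3903  1.0329 -1.3074]
13.5 [ 0.6811 -0.1156  0.3302] -75.66738344544483
```

View pics/ball.png

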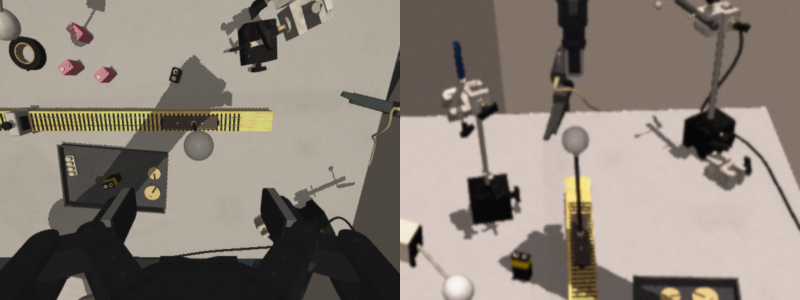

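The wrist tile shows the ball at (198,145), centred between the open fingers, and the tray with the battery still upright. I check the ball position, then descend and push.

```bash
python3 - <<'E'
from h import *
np.set_printoptions(precision=4,suppress=True)
g=np.load("b.npz"); B,d,ph=g["B"],g["d"],g["ph"]
X=plane("wrist",(198*1.6,145*1.6),.218); print("ball wrist",X, (X-B)@d)
if np.linalg.norm(X-B)<.015: B=(B+X)/2
else: raise SystemExit
ctrl.line_to([*B,.30],.2); ctrl.line_to([*B,.198],.12)
print(ctrl.state()["force"]); ctrl.grip(.56,20)
s=ctrl.state(); print(s["width"],s["grip_force"],s["time"])
f0=s["force"]
n=lambda s:ctrl.line_to([*(B+d*s),.198],.12)
ctrl.dwell(.2); n(.1); n(.235)
t=.235
while t<.30:
    t+=.005; ctrl.line_to([*(B+d*t),.198],.04)
    f=(ctrl.state()["force"]-f0)[:2]@d; print(round(t,3),f.round(2))
    if f<-4: break
s=ctrl.state(); print(s["time"],s["position"],s["force"],s["grip_force"])
cv2.imwrite("pics/home.png",np.hstack([cv2.resize(ctrl.grab_frame("scene")[120:360,160:480],(400,300)),cv2.resize(ctrl.grab_frame("side")[200:440,170:490],(400,300))]))
print(crop_search("scene","carriage_ball"),crop_search("scene","rail_carriage"))
E
```

```text
ball wrist [ 0.6826 -0.1132] 0.0022113120031959504
[ 0.0187 -0.4227 -0.5064]
0.559013574064847 0.0 15.3583
0.24 -0.19
0.245 -0.62
0.25 -0.28
0.255 -0.4
0.26 -1.32
0.265 -0.42
0.27 -0.68
0.275 -3.6
0.28 -14.41
20.2917 [0.614  0.151  0.1982] [  6.0921 -12.8499  -3.6598] 7.25695769302547
[([0.606, 0.1491, 0.0531], 0.65)] [([0.6049, 0.1444, 0.0515], 0.69)]
```

View pics/home.png

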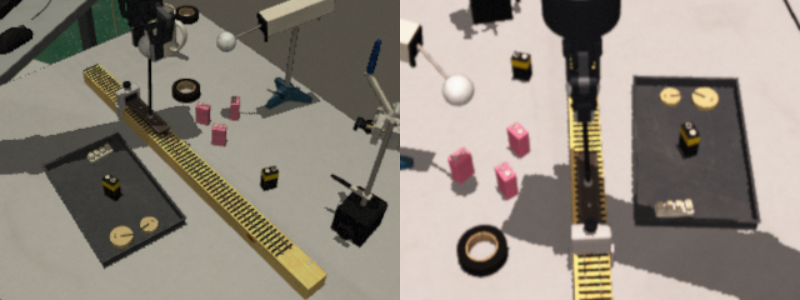

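The carriage plate is up against the buffer: scene crop (130,100), side crop (588,225). The rising force at 0.28 m travel confirms the stop, and the battery is upright. I back off, open and retreat.

```bash
python3 - <<'E'
from h import *
np.set_printoptions(precision=4,suppress=True)
d=np.load("b.npz")["d"]; p=ctrl.state()["position"]
q=p-[*(d*.007),0]
ctrl.line_to(q,.04); print(ctrl.state()["force"]); ctrl.grip(1.0); ctrl.line_to([*q[:2],.34],.12); ctrl.dwell(.3)
s=ctrl.state(); print(s["time"],s["position"],s["force"])
cv2.imwrite("pics/end.png",np.hstack([cv2.resize(ctrl.grab_frame("scene")[120:360,160:480],(400,300)),cv2.resize(ctrl.grab_frame("side")[200:440,170:490],(400,300))]))
E
```

```text
[-0.4159  0.0398  0.2246]
23.0667 [0.6156 0.1442 0.3397] [ 1.0637 -0.0946  0.4212]
```

View pics/end.png

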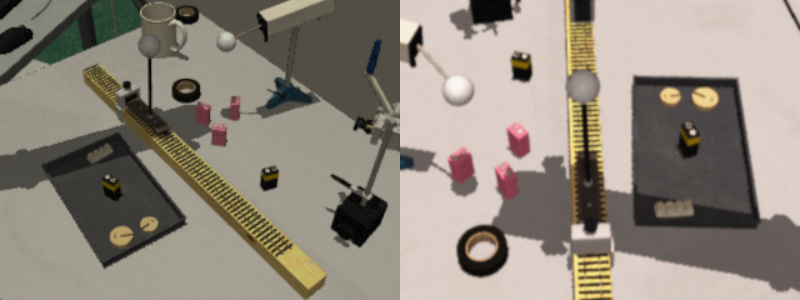

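The ball (scene crop (150,45)) is free and the plate is still at the buffer. The battery stands in the tray at (111,187), and the gripper is clear. I hand the job in.

```bash
python3 -c "
from bench import ctrl
print(ctrl.job_done())"
```

```text
the job is handed in; nothing more can be done
None
```

I handed the job in at about 23 s: the battery stands upright and released in the middle of the parts tray, the carriage is up against the end buffer and the gripper is clear, though the hand-in gave no verdict.

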